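# Close a gall in its rearing pot and snap the vented lid home

### The job

Put the dry oak gall away for rearing: lower it gently to the floor of the clip-top pot (it is brittle, so do not let it drop in) and set the vented lid loosely on the four clips. Then press the lid down squarely with the lid press - not with the fingers - until all the clips have snapped over its edge, and stand the press back upright on the table, well clear of the pot. Leave the beaker and the petri dish where they are.

Things in the scene. Friction and masses are not known exactly. Their poses are not given: they have to be found in the camera images.
- gall: Dry brown oak gall, a warty ball 26 mm in diameter, about 15 g; origin at its centre. It lies on a cork ring (44 mm outside, 16 mm bore, 12 mm high, fixed to the table), its centre about 22 mm above the table, so the fingertips can go down to about 13 mm above the table beside it. It rolls when let go.
- pot: White round plastic pot standing loose and open on the table, about 0.3 kg; origin at the centre of its underside, z up. Outside diameter 94 mm, bore 88 mm, floor 4 mm thick, 46 mm deep. Four grey sprung clips round it, at its own +x, +y, -x and -y, stand up to 65 mm above its underside and out to 58 mm from its axis.
- pot_rim (a point): Centre of the pot's mouth, on its axis, level with the rim, 50 mm above the pot's underside. Each clip has a sloped, flared lead-in above the rim (from 95 to 109 mm across) and a nose that reaches 2.5 mm in over the edge of the seated lid; pushed by the lid, the clips swing outwards by themselves and spring back over it.
- lid_center (a point): White lid, round, 46 mm high, about 60 g, lying plug down on the table; this point is on its axis, 23 mm above its underside, z up. It is gripped by the upright vent turret in its middle: 26 mm diameter, 24 to 46 mm above the underside. Set loosely on the pot, this point is about 67 mm above the pot's underside; snapped home, 57 mm.
- lid_flange (a point): Point on the lid's axis level with the top of its flange, 20 mm above its underside. Flange 100 mm diameter, 4 mm thick; on it a conical hub, 61 mm diameter, 4 mm high; below it the plug, 16 mm deep, tapering from 84 to 72 mm. Loose on the pot, the flange rests on the clips' slopes. Pushing it home takes about 15 N, then it clicks and drops onto the rim.
- press_center (a point): Lid press, a hand tool standing upright on the table, 82 mm high, about 0.3 kg; this point is on its axis, 41 mm above its foot, z up. Upright black handle, 28 mm diameter, from 36 to 82 mm above the foot, on a round metal foot of 88 mm diameter and 36 mm height. Its own weight does not push the lid home.
- press_foot (a point): Centre of the underside of the press's foot. The foot is hollow from below (66 mm bore, 29 mm deep): it goes over the lid's turret and hub, with about 2 mm play round the hub, and its black facing bears on the lid's flange inside the clips.
- beaker: Small glass beaker, 55 mm diameter, 69 mm high, standing on the table; origin at the centre of its underside. To be left alone.
- dish: Petri dish with dark content, 64 mm diameter, 14 mm high; origin at the centre of its underside. To be left alone.
Not all that is in view belongs to the job. What is shaped like the part that bears lid_center but purple is not meant.

How it is judged:
By the outcome, as a careful person would: the job done as asked, in the order asked, and still so for the second after the job is handed in, with the robot touching nothing.
It also fails if it takes over 72 s, if anything falls off the work surface, if the arm or the gripper's body presses on something with over 40 N, if the wrist force passes 120 N, or if a joint passes its speed limit or range.

### The arm

A 7-joint arm with a two-finger parallel gripper is mounted at the origin on a cart in front of the work surface, level with it; the furniture and walls round the work are solid. World frame = base frame: x ahead of the robot, y to its left, z up, the work surface at z = 0. Lengths are in m, angles in rad, forces in N, time in s.
With the tool pointing down it reaches from about 0.425 to 0.95 m from the base axis. Payload 4.7 kg.
Tool frame: the origin (TCP) lies midway between the tips of the shut fingers; the grasp point (between the pads) lies 19 mm behind it; y points along the fingers, z is the direction in which the jaws open and shut, and the axes are right-handed (so a half turn about y gives the same grasp; the last joint's range is limited). The gripper opens to 85 mm and grips with 20 to 120 N. Pads are 22 mm wide; open, the fingers measure 114 mm over their backs; the gripper's body (76 mm by 85 mm) begins 54 mm behind the grasp point. The pads swing forward as they close: fully open they stand 13 mm farther back than shut.
Start: joints at [-1.243, 0.469, -0.049, 1.532, 0.024, 1.141, -0.082], TCP at [0.236, 0.633, 0.205] pointing down, gripper open.
Joint ranges: [-2.59, 2.59], [-0.33, 1.99], [-1.39, 1.29], [0.1, 2.45], [-1.04, 4.18], [0.21, 1.99], [-2.66, 2.66]. Speed limits (rad/s): [2.57, 2.57, 3.14, 3.14, 3.14, 3.14, 3.14].

### API

Orientations are given as a rotation vector (axis times angle).
In Python, from rig import robot gives the robot as it stands. Calls block until the motion is done:
- robot.movep(position, orientation): joint-space move of the TCP to a pose.
- robot.line_to(position, frame=None, max_speed=0.15): straight line of the TCP; frame=None keeps the orientation; max_speed is the mean speed in m/s.
- robot.move_joints(angles): joint-space move.
- robot.set_gripper(opening, grip_force=None): opening from 0.0 (shut) to 1.0 (fully open); grip_force is the grip in N (None keeps the last); returns when the fingers have stopped.
- robot.pause(seconds).
- robot.solve_ik(position, orientation): joint angles nearest the present ones, or None.
- robot.get_image(name): name is "scene" or "top" or "wrist"; returns the picture (420x560x3 uint8, blue, green, red); there is no depth.
- robot.camera_info(name): a dict with "vfov" (degrees; the focal length in pixels is half the picture's height over the tangent of half this angle, whatever the lens; pixels are square), "cx", "cy" (the principal point, pixels), "view" (4x4, takes a point from world to camera coordinates). Camera axes: x right, y up, looking along -z (the intrinsics and any distortion apply to the point x, -y, -z); pixel columns grow to the right and rows downward; lengths in m; the calibration is good to about 2 mm. A picture is of the moment at which its call begins: read the wrist's pose just before it. camera_info takes no time and is no camera call; for the wrist camera it gives the pose at the moment of the call.
A pose or a line that the arm cannot do raises robot.MotionError and nothing moves.
- robot.hand_in(): hands the job in, once; it reports no verdict.
Readings, each from a call of its own:
- robot.read_time(): time.
- robot.read_joints(): joint angles.
- robot.read_qd(): joint speeds.
- robot.read_effort(): joint torques, N m.
- robot.read_eef_pos(): TCP position.
- robot.read_ee_rot(): TCP orientation.
- robot.read_wrist_force(): force on the tool from outside, world axes, zero at the start.
- robot.read_ft_torque(): the same for the moment, N m.
- robot.read_gripper_width(): opening from 0.0 (shut) to 1.0 (fully open).
Only numpy, scipy, OpenCV 4.12 (cv2) and the standard library are available. Lean on these libraries where they do the work, as an engineer would, in place of code of your own. Each camera call takes 0.05 s, during which the arm holds its last target.

## Working session

There is one attempt and no reset: what is moved stays moved. The work goes in short steps, each a Python script; the robot and the scene stay as the last script left them, time stands still between calls to the robot, and variables do not carry over. Pictures are saved under pics/ and viewed, and the job is handed in when it is done.

```bash
ls; mkdir -p pics; python3 - <<'E'
from rig import robot
import cv2
for n in("scene","top","wrist"):
    i=robot.camera_info(n);print(n,i)
    cv2.imwrite(f"pics/{n}0.png",robot.get_image(n))
print(robot.read_time(),robot.read_eef_pos(),robot.read_ee_rot(),robot.read_wrist_force())
E
```

```text
pics
scene {'vfov': 44.93744439179706, 'cx': 285.4180653231615, 'cy': 210.6330196070955, 'view': array([[ 0.73854665, -0.67382626,  0.02251707, -0.49460462],
       [ 0.34879061,  0.41044666,  0.84254297, -0.19139695],
       [-0.57696963, -0.61440354,  0.53815828, -1.1773725 ],
       [ 0.        ,  0.        ,  0.        ,  1.        ]])}
top {'vfov': 52.69112985051332, 'cx': 275.75860596187334, 'cy': 204.98105436217443, 'view': array([[-0.01705731, -0.99984284,  0.00483174, -0.09479686],
       [ 0.99201467, -0.0163194 ,  0.12506229, -0.55920722],
       [-0.12496379,  0.00692638,  0.99213713, -0.87485915],
       [ 0.        ,  0.        ,  0.        ,  1.        ]])}
wrist {'vfov': 67.6283477710684, 'cx': 279.87231368830265, 'cy': 210.2976410282815, 'view': array([[ 0.34867354,  0.93724151, -0.00225973, -0.67364198],
       [-0.89106699,  0.33074626, -0.31081591,  0.03987861],
       [-0.29056218,  0.11038686,  0.95046745, -0.38208739],
       [ 0.        ,  0.        ,  0.        ,  1.        ]])}
0.15 [0.2355943  0.63204479 0.20459969] [-1.55407929  0.28011982 -0.27986592] [ 0.20600277 -0.30986489  0.51846653]
```

View pics/scene0.png

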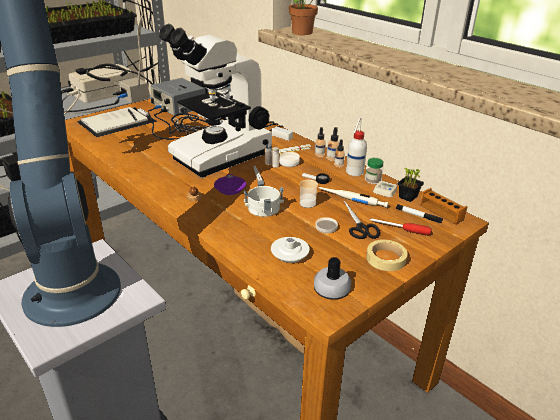

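View pics/top0.png

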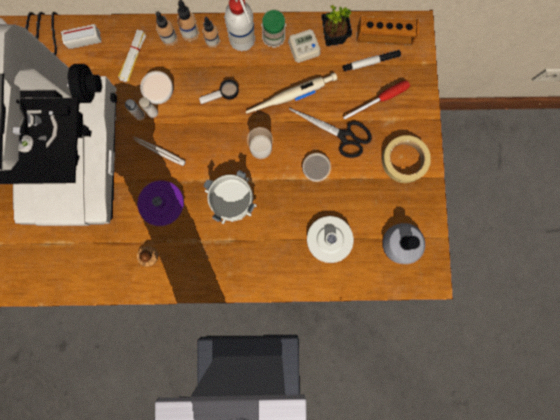

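View pics/wrist0.png

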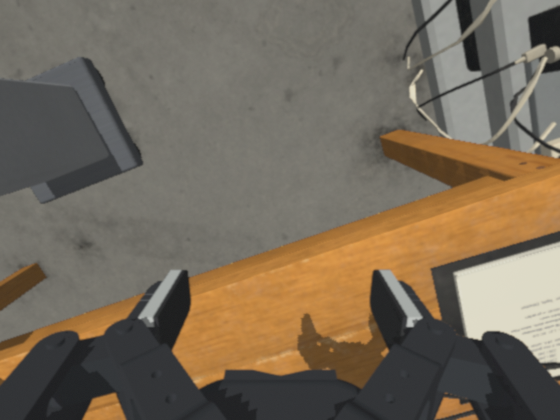

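The top view shows the gall at about (148,257), pot (231,197), lid (330,239), press (404,243), beaker (260,143), dish (316,167) and the purple decoy (160,203). The arm isn't covering any of them.

```bash
cat > h.py <<'E'
import numpy as np,cv2
from rig import robot
from scipy.spatial.transform import Rotation as R
def ray(n,u,v,info=None):
    i=info or robot.camera_info(n); f=210/np.tan(np.radians(i['vfov']/2))
    d=np.array([(u-i['cx'])/f,-(v-i['cy'])/f,-1.]); V=i['view']; Rm=V[:3,:3]
    return -Rm.T@V[:3,3], Rm.T@d
def onz(n,u,v,z,info=None):
    o,d=ray(n,u,v,info); return o+d*(z-o[2])/d[2]
def proj(n,p,info=None):
    i=info or robot.camera_info(n); f=210/np.tan(np.radians(i['vfov']/2))
    c=i['view'][:3,:3]@np.asarray(p)+i['view'][:3,3]
    return np.array([i['cx']+f*c[0]/-c[2], i['cy']-f*c[1]/-c[2]])
# pointing down: tool y = down?; see fr()
E
python3 - <<'E'
from h import *
Rm=R.from_rotvec([-1.55407929,0.28011982,-0.27986592]).as_matrix();print(Rm.round(3))
im=cv2.imread('pics/top0.png')
a=im[170:290,110:250];b=im[180:280,290:440]
cv2.imwrite('pics/a.png',cv2.resize(a,None,fx=5,fy=5,interpolation=cv2.INTER_CUBIC))
cv2.imwrite('pics/b.png',cv2.resize(b,None,fx=5,fy=5,interpolation=cv2.INTER_CUBIC))
im=cv2.imread('pics/scene0.png')
cv2.imwrite('pics/c.png',cv2.resize(im[160:310,175:375],None,fx=4,fy=4,interpolation=cv2.INTER_CUBIC))
for n,u,v,z in [('gall',148,257,.022),('pot',231,197,.05),('lid',330,239,.02),('press',404,243,.036),('beaker',260,143,.03),('dish',316,167,.014),('purple',160,203,.02)]:
    p=onz('top',u,v,z);print(n,p.round(3),proj('scene',p).round(1))
E
```

```text
[[ 0.937 -0.     0.349]
 [-0.349 -0.001  0.937]
 [ 0.    -1.    -0.001]]
gall [0.451 0.171 0.022] [193.9 192.4]
pot [ 0.574 -0.01   0.05 ] [263.8 194.4]
lid [ 0.483 -0.22   0.02 ] [289.8 248. ]
press [ 0.472 -0.375  0.036] [330.8 274.4]
beaker [ 0.696 -0.072  0.03 ] [308.4 194.9]
dish [ 0.644 -0.195  0.014] [325.7 223.2]
purple [0.568 0.148 0.02 ] [229.5 183.6]
```

```bash
echo
```

```text
(no output)
```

View pics/a.png

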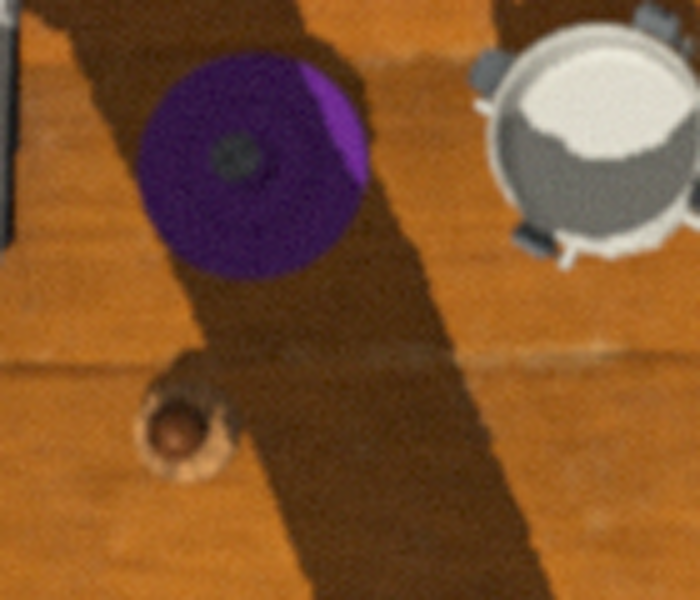

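View pics/b.png

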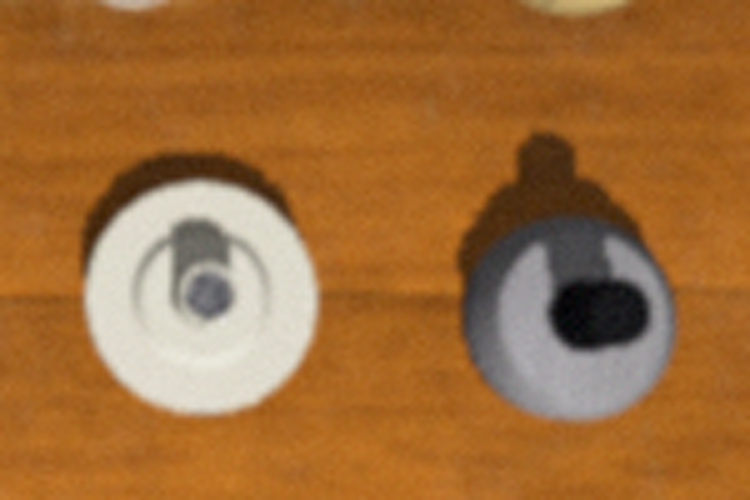

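View pics/c.png

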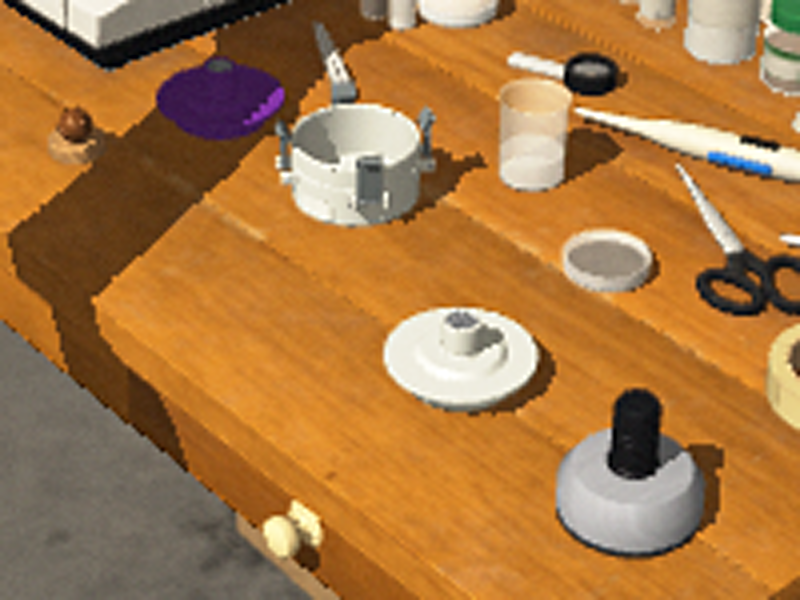

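```bash
cat >> h.py <<'E'
def rot(phi):
    z=np.array([np.cos(phi),np.sin(phi),0]);y=np.array([0,0,-1.]);x=np.cross(y,z)
    return R.from_matrix(np.column_stack([x,y,z])).as_rotvec()
def best(p,ref=None,phis=None):
    q0=np.array(robot.read_joints()) if ref is None else ref
    out=[]
    for ph in (np.arange(0,360,30) if phis is None else phis):
        q=robot.solve_ik(p,rot(np.radians(ph)))
        if q is not None: out.append((np.abs(np.array(q)-q0).max(),ph,np.round(q,2)))
    return sorted(out,key=lambda t:t[0])
E
python3 - <<'E'
from h import *
o,d=ray('wrist',280,210);T=np.array(robot.read_eef_pos());Rm=R.from_rotvec(robot.read_ee_rot()).as_matrix()
print('cam in tool',Rm.T@(o-T),'dir',Rm.T@d, 'tcp px',proj('wrist',T))
for n,p in [('gall',[.451,.175,.03]),('pot',[.574,-.01,.03]),('lid',[.483,-.22,.03]),('press',[.472,-.375,.05])]:
    b=best(p);print(n,[(round(x[0],2),x[1],x[2][-1]) for x in b])
# masks in top
im=cv2.imread('pics/top0.png')
def big(mask,roi):
    m=np.zeros_like(mask);x0,y0,x1,y1=roi;m[y0:y1,x0:x1]=mask[y0:y1,x0:x1]
    c=max(cv2.findContours(m,cv2.RETR_EXTERNAL,cv2.CHAIN_APPROX_NONE)[0],key=cv2.contourArea);return c
hsv=cv2.cvtColor(im,cv2.COLOR_BGR2HSV)
low=((hsv[...,1]<90)&(hsv[...,2]>60)).astype(np.uint8)*255
for n,roi,z in [('lid',(300,205,362,275),.018),('press',(380,210,430,275),.03),('pot',(195,160,265,230),.05),('dish',(295,145,335,185),.012)]:
    c=big(low,roi);e=cv2.fitEllipse(cv2.convexHull(c));print(n,e,onz('top',*e[0],z).round(4))
E
```

```text
cam in tool [-0.08127242 -0.1695845  -0.00028917] dir [3.09803750e-01 9.50801079e-01 1.07176685e-04] tcp px [280.4219688  251.59691357]
gall [(np.float64(0.61), np.int64(30), np.float64(0.23)), (np.float64(0.62), np.int64(0), np.float64(-0.23)), (np.float64(0.62), np.int64(330), np.float64(-0.7)), (np.float64(0.77), np.int64(60), np.float64(0.69)), (np.float64(1.1), np.int64(300), np.float64(-1.18)), (np.float64(1.24), np.int64(90), np.float64(1.16)), (np.float64(1.54), np.int64(270), np.float64(-1.62)), (np.float64(1.6), np.int64(240), np.float64(-1.68)), (np.float64(1.68), np.int64(120), np.float64(1.6)), (np.float64(2.12), np.int64(210), np.float64(-2.21)), (np.float64(2.14), np.int64(150), np.float64(2.05)), (np.float64(2.59), np.int64(180), np.float64(2.5))]
pot [(np.float64(0.76), np.int64(300), np.float64(-0.68)), (np.float64(0.8), np.int64(330), np.float64(-0.21)), (np.float64(0.85), np.int64(0), np.float64(0.27)), (np.float64(0.91), np.int64(30), np.float64(0.73)), (np.float64(1.09), np.int64(270), np.float64(-1.18)), (np.float64(1.24), np.int64(240), np.float64(-1.32)), (np
[... 1430 characters left out ...]
-2.29)), (np.float64(2.33), np.int64(60), np.float64(2.25)), (np.float64(2.39), np.int64(120), np.float64(2.31)), (np.float64(2.69), np.int64(90), np.float64(2.61))]
lid ((329.67230224609375, 238.81871032714844), (46.310176849365234, 47.38923263549805), 146.66957092285156) [ 0.4839 -0.2198  0.018 ]
press ((403.57720947265625, 243.2955780029297), (40.48667907714844, 42.306453704833984), 115.81526184082031) [ 0.4712 -0.376   0.03  ]
pot ((229.19142150878906, 195.26959228515625), (50.63188552856445, 57.66354751586914), 163.97439575195312) [ 0.578  -0.0059  0.05  ]
dish ((315.9737854003906, 166.5723114013672), (27.254716873168945, 28.195363998413086), 1.190047025680542) [ 0.6453 -0.1954  0.012 ]
```

```bash
python3 - <<'E'
from h import *
p=onz('top',145.2,255.8,.022);print(p)
robot.line_to([p[0],p[1],.105],rot(np.radians(40)),max_speed=.3)
i=robot.camera_info('wrist');im=robot.get_image('wrist');cv2.imwrite('pics/w1.png',im)
print(robot.read_time(),robot.read_eef_pos(),robot.read_wrist_force(),proj('wrist',p,i))
np.save('w1.npy',i,allow_pickle=True)
E
```

```text
[0.45409428 0.17731809 0.022     ]
2.0667 [0.45369156 0.17870779 0.10514128] [0.06323442 0.33053467 0.3004654 ] [280.32558244 209.8511674 ]
```

View pics/w1.png

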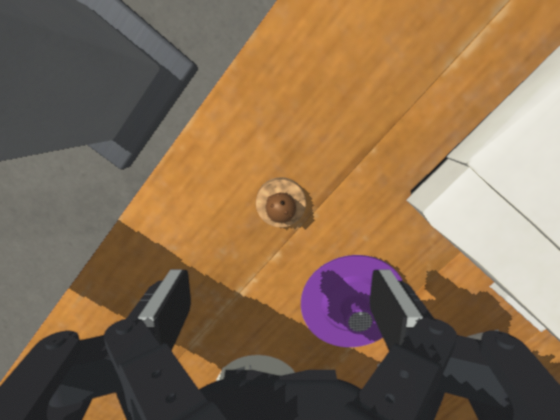

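The gall is at about (281,208) in the wrist view, between the open pads and within 2 px of the prediction. I'll refine it with a mask, then grasp.

```bash
python3 - <<'E'
from h import *
i=np.load('w1.npy',allow_pickle=True).item();im=cv2.imread('pics/w1.png')
roi=im[170:240,240:320].astype(int)
m=((roi[...,2]<135)&(roi[...,0]<70)).astype(np.uint8)*255
hs=cv2.HoughCircles(cv2.cvtColor(im[170:240,240:320],cv2.COLOR_BGR2GRAY),cv2.HOUGH_GRADIENT,1,20,param1=80,param2=10,minRadius=11,maxRadius=20);print(hs)
cv2.imwrite('pics/g1.png',cv2.resize(np.hstack([im[170:240,240:320],cv2.cvtColor(m,cv2.COLOR_GRAY2BGR)]),None,fx=5,fy=5))
print(onz('wrist',281,207.7,.022,i))
E
```

```text
[[[36.5 35.5 19.4]]]
[0.45329502 0.1791478  0.022     ]
```

View pics/g1.png

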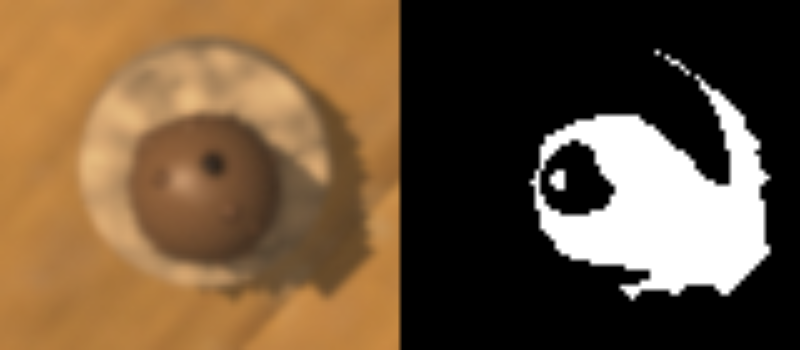

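```bash
python3 - <<'E'
from h import *
robot.line_to([.4534,.1788,.0135],max_speed=.12)
print(robot.read_eef_pos(),robot.read_wrist_force())
robot.set_gripper(0.0,20)
print(robot.read_gripper_width(),robot.read_wrist_force(),robot.read_eef_pos(),robot.read_time())
im=robot.get_image('wrist');cv2.imwrite('pics/w2.png',im)
E
```

```text
[0.45391546 0.17902496 0.01398626] [ 0.26848639 -0.11777039 -0.40747842]
0.0029862352753573696 [-0.10185571  0.23203828  0.09234469] [0.45339486 0.17878568 0.01349422] 3.75
```

View pics/w2.png

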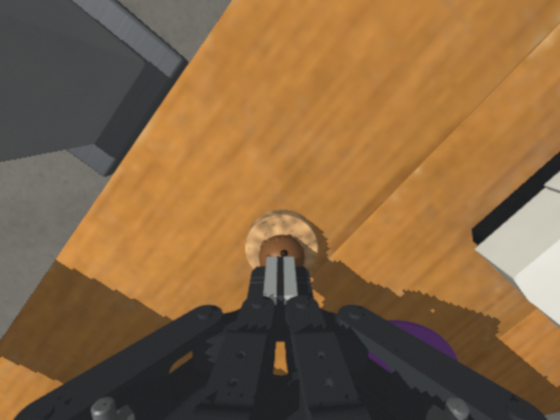

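The fingers are fully shut (width about 0) and the gall at (282,250) is still in its ring, so the grasp missed. I'll check the geometry before trying again.

```bash
python3 - <<'E'
from h import *
im=cv2.imread('pics/w2.png')
cv2.imwrite('pics/w2z.png',cv2.resize(im[200:310,220:350],None,fx=5,fy=5,interpolation=cv2.INTER_CUBIC))
T=np.array(robot.read_eef_pos());print(T)
for z in (0,.0135,.022,.04):print(z,proj('wrist',[T[0],T[1],z]),onz('wrist',281,249,z))
print(onz('wrist',282,245,.012), onz('wrist',280.6,202,.012,np.load('w1.npy',allow_pickle=True).item()))
s=robot.get_image('scene');cv2.imwrite('pics/s2.png',cv2.resize(s[130:260,130:290],None,fx=5,fy=5)[:600,:800])
E
```

```text
[0.4533745  0.1787847  0.01347672]
0 [281.39629274 241.76364501] [0.4564284  0.17476709 0.        ]
0.0135 [281.47657559 250.99800337] [0.45231909 0.17959838 0.0135    ]
0.022 [281.53305323 257.49422033] [0.44973175 0.1826403  0.022     ]
0.04 [281.67134502 273.40093037] [0.44425268 0.18908202 0.04      ]
[0.45154874 0.18144345 0.012     ] [0.45172517 0.18050708 0.012     ]
```

View pics/w2z.png

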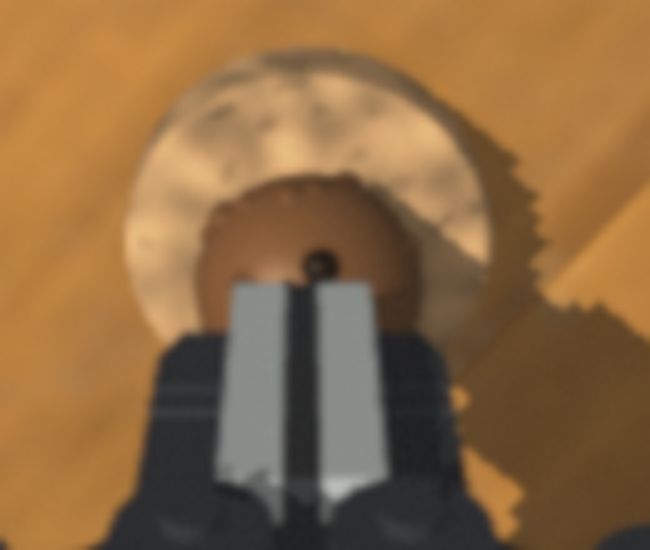

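View pics/s2.png

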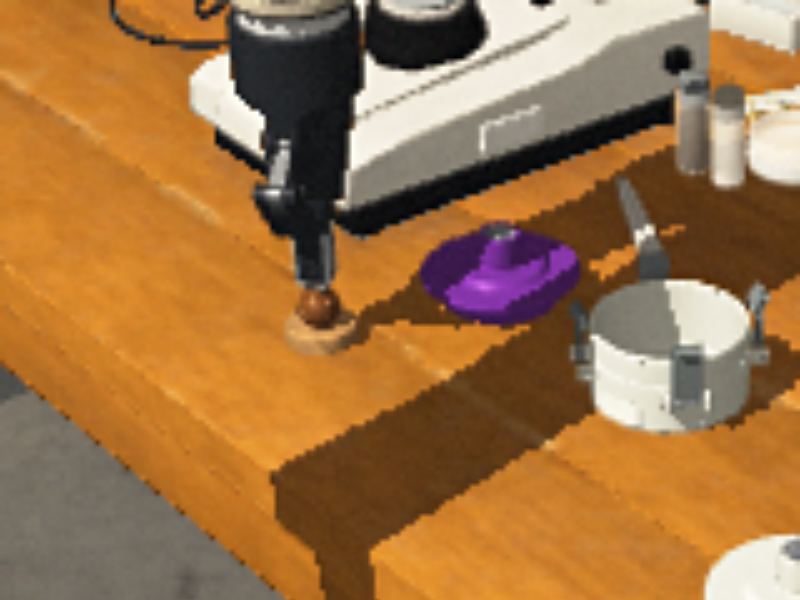

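```bash
python3 - <<'E'
from h import *
T=np.array(robot.read_eef_pos());Rm=R.from_rotvec(robot.read_ee_rot()).as_matrix()
print(Rm.round(3))
for y in (0,-.01,-.02,-.03):
    print(y,[proj('wrist',T+Rm@[x,y,0]).round(1) for x in (-.011,0,.011)],proj('scene',T+Rm@[0,y,0]).round(1))
print('tip scene px', 130+315/5,130+285/5)
E
```

```text
[[ 0.643 -0.     0.766]
 [-0.766 -0.     0.643]
 [-0.    -1.    -0.   ]]
0 [array([281.6, 233.9]), array([281.5, 251. ]), array([281.5, 267.6])] [193.2 193.7]
-0.01 [array([281.6, 240.8]), array([281.6, 258.7]), array([281.5, 276. ])] [193.  190.8]
-0.02 [array([281.7, 248.5]), array([281.7, 267.3]), array([281.6, 285.3])] [192.7 188. ]
-0.03 [array([281.8, 257.2]), array([281.7, 276.9]), array([281.7, 295.8])] [192.5 185.1]
tip scene px 193.0 187.0
```

Both views put the shut fingertips about 24 mm higher than the reported TCP, at z ≈ 0.037, just above the gall. The camera-to-table scale is consistent: the ring's 73 px matches the expected depth. I'll open the gripper, lower in small steps with force checks and watch the real tips.

```bash
python3 - <<'E'
from h import *
robot.set_gripper(0.6)
T=np.array([.4528,.1795,0])
for z in (.004,-.004):
    robot.line_to([T[0],T[1],z],max_speed=.06);print(robot.read_eef_pos(),robot.read_wrist_force(),robot.read_gripper_width())
im=robot.get_image('wrist');cv2.imwrite('pics/w3.png',im)
s=robot.get_image('scene');cv2.imwrite('pics/s3.png',cv2.resize(s[150:230,140:260],None,fx=6,fy=6,interpolation=cv2.INTER_CUBIC));print(robot.read_time())
E
```

```text
[0.45221714 0.17928655 0.00334777] [-0.67293399  0.42320048 -1.01657051] 0.6016708309579311
[ 0.45243578  0.17928446 -0.00449573] [ 0.5313836  -0.81198919 -0.48717625] 0.5967716072845869
5.0833
```

View pics/w3.png

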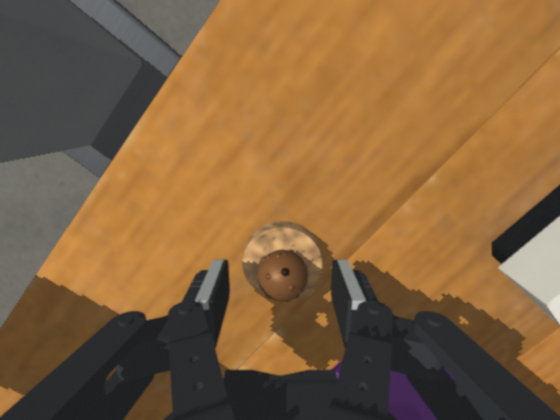

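View pics/s3.png

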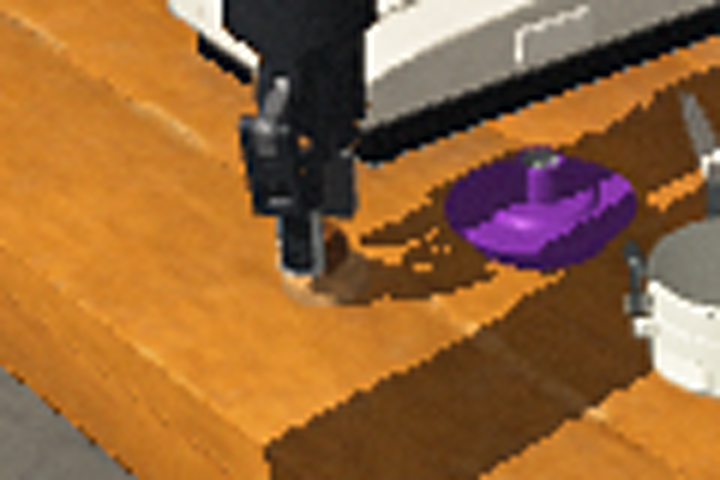

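```bash
python3 - <<'E'
from h import *
T=np.array(robot.read_eef_pos());Rm=R.from_rotvec(robot.read_ee_rot()).as_matrix()
b=onz('wrist',283,274.5,.022);d=Rm.T@(b-T);print('ball in tool',d.round(4),b)
goal=b.copy() if np.hypot(d[0],d[2])<.004 else T
robot.line_to([goal[0],goal[1],-.009],max_speed=.05)
print(robot.read_eef_pos(),robot.read_wrist_force())
robot.set_gripper(0.0,20)
print(robot.read_gripper_width(),robot.read_wrist_force(),robot.read_time())
im=robot.get_image('wrist');cv2.imwrite('pics/w4.png',im)
E
```

```text
ball in tool [ 0.0009 -0.0261  0.0007] [0.4539009  0.17921107 0.022     ]
[ 0.45377091  0.17906798 -0.00926286] [ 1.07058607  0.75910593 -0.80138374]
0.2809936835821203 [ 0.17492591 -0.56344134  0.56021384] 5.6833
```

View pics/w4.png

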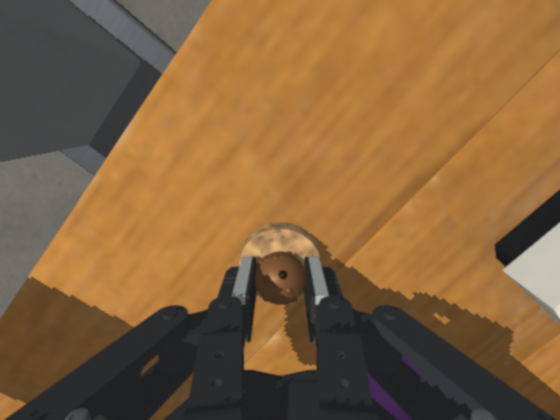

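The gall is gripped: width 0.28, and it sits between the pads at (282,275). Next I lift it and look at the pot from the wrist.

```bash
python3 - <<'E'
from h import *
robot.line_to([.4538,.1791,.10],max_speed=.12)
robot.line_to([.574,-.010,.115],max_speed=.2)
i=robot.camera_info('wrist');im=robot.get_image('wrist');cv2.imwrite('pics/w5.png',im);np.save('w5.npy',i,allow_pickle=True)
print(robot.read_time(),robot.read_gripper_width(),robot.read_eef_pos(),proj('wrist',[.574,-.01,.05],i))
E
```

```text
8.1167 0.28467656560004984 [ 0.57331693 -0.00848838  0.11474193] [280.74219136 217.37852162]
```

View pics/w5.png

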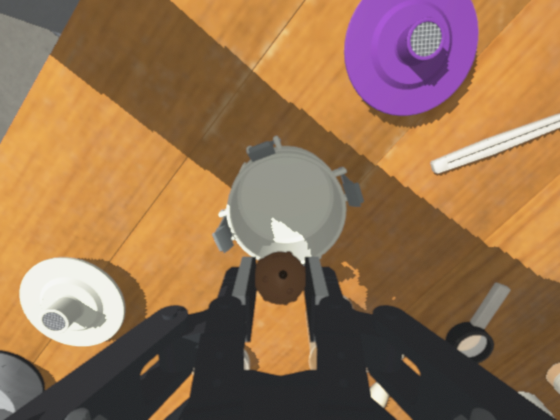

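```bash
python3 - <<'E'
import cv2
im=cv2.imread('pics/w5.png')
cv2.imwrite('pics/w5z.png',cv2.resize(im[130:270,205:370],None,fx=4,fy=4,interpolation=cv2.INTER_CUBIC))
im=cv2.imread('pics/top0.png')
cv2.imwrite('pics/t0z.png',cv2.resize(im[160:235,190:275],None,fx=8,fy=8,interpolation=cv2.INTER_CUBIC))
E
```

```text
(no output)
```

View pics/w5z.png

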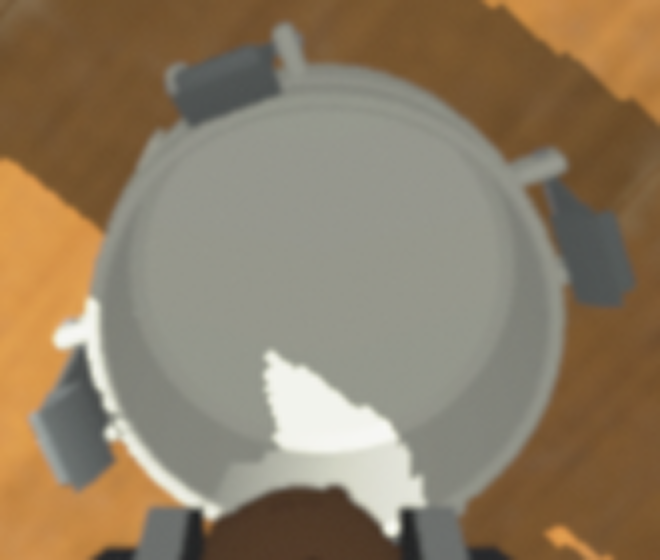

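View pics/t0z.png

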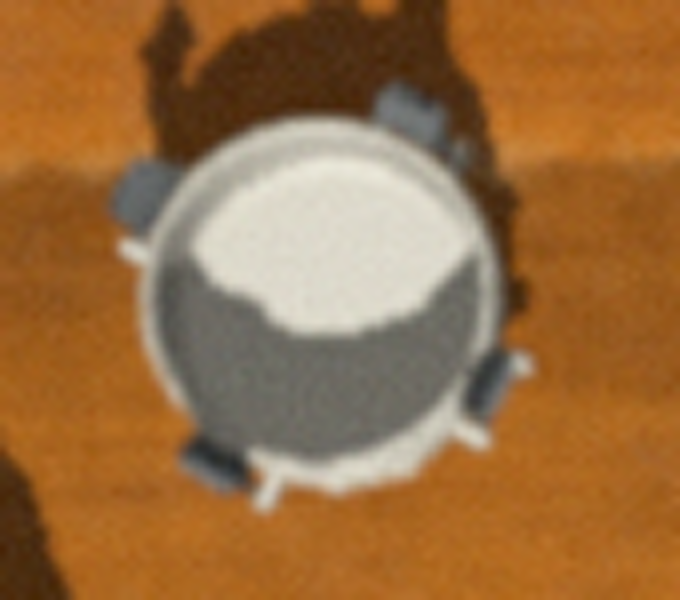

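```bash
python3 - <<'E'
from h import *
i=np.load('w5.npy',allow_pickle=True).item()
print(onz('wrist',286.6,208.1,.05,i),onz('top',229.6,196.0,.05))
t=np.linspace(0,2*np.pi,9)[:-1]
for c in ([.5735,-.007],):
  for k in t: print(proj('wrist',[c[0]+.047*np.cos(k),c[1]+.047*np.sin(k),.05],i).round(1)-[205,130], end=' ')
  print(proj('wrist',[*c,.05],i))
print(proj('scene',[.576,-.007,.05]))
# clip angles from top
c=onz('top',229.6,196,.06)
for x,y in ((145,192),(405,108),(215,465),(490,385)):
    p=onz('top',190+x/8,160+y/8,.06)-c;print(np.degrees(np.arctan2(p[1],p[0])),np.hypot(p[0],p[1]))
E
```

```text
[ 0.57253459 -0.0011458   0.05      ] [ 0.57645242 -0.00671336  0.05      ]
[121.5 119.3] [137.4  79.5] [118.   39.1] [72.5 24.6] [30.5 46.5] [18.7 89. ] [ 40.9 125.5] [ 82.3 137.3] [282.71087095 214.25218147]
[263.65830088 193.88694714]
59.77429905672323 0.05203887619556936
-26.19023983385911 0.052964712691222895
149.99320713380897 0.053167365958382014
-120.28026203308069 0.05214184266821774
```

```bash
python3 - <<'E'
from h import *
robot.pause(.2)
print(robot.read_eef_pos(),robot.read_ee_rot(),rot(np.radians(40)))
i=robot.camera_info('wrist');im=robot.get_image('wrist');cv2.imwrite('pics/w6.png',im);np.save('w6.npy',i,allow_pickle=True)
print(np.load('w5.npy',allow_pickle=True).item()['view'].round(4),i['view'].round(4))
print(proj('wrist',[.5765,-.0067,.05],i))
im0=cv2.imread('pics/w5.png')
s,_=cv2.phaseCorrelate(cv2.cvtColor(im0[:250],cv2.COLOR_BGR2GRAY).astype(float),cv2.cvtColor(im[:250],cv2.COLOR_BGR2GRAY).astype(float));print('shift',s)
s=robot.get_image('scene');cv2.imwrite('pics/s6.png',cv2.resize(s[110:240,200:340],None,fx=5,fy=5,interpolation=cv2.INTER_CUBIC)[:600])
t=robot.get_image('top');cv2.imwrite('pics/t6.png',t)
E
```

```text
[ 0.57373666 -0.00914955  0.11501132] [-1.46135372  0.68059305 -0.68012297] [-1.46123553  0.68138532 -0.68138532]
[[ 0.7645  0.6447 -0.0014 -0.4316]
 [-0.6133  0.7265 -0.3099  0.3692]
 [-0.1988  0.2378  0.9508 -0.1794]
 [ 0.      0.      0.      1.    ]] [[ 7.648e-01  6.443e-01 -9.000e-04 -4.318e-01]
 [-6.126e-01  7.267e-01 -3.108e-01  3.697e-01]
 [-1.996e-01  2.383e-01  9.505e-01 -1.790e-01]
 [ 0.000e+00  0.000e+00  0.000e+00  1.000e+00]]
[285.82424322 215.19263452]
shift (-0.06527875392140459, -1.0729055042706221)
```

View pics/s6.png

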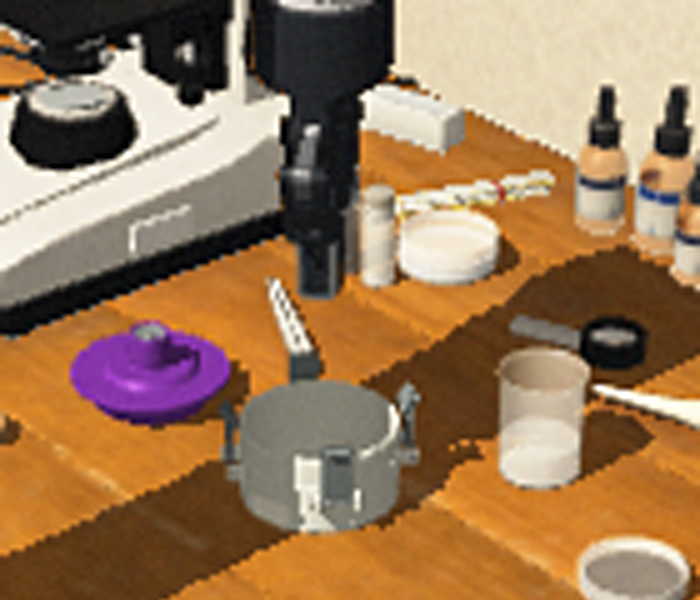

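View pics/t6.png

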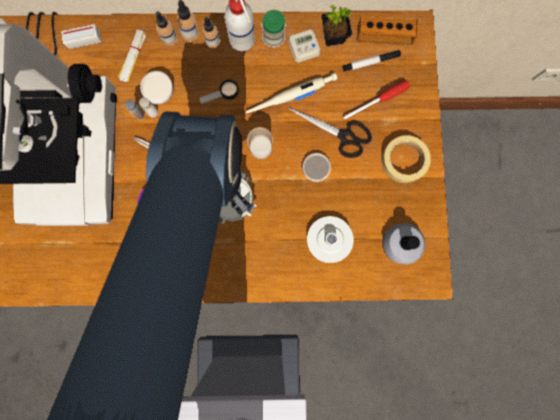

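```bash
python3 - <<'E'
from h import *
i=robot.camera_info('wrist')
print('tip pred',proj('scene',[.5737,-.0091,.1385]), proj('scene',[.5737,-.0091,.115]),'obs ~263.6,169')
from h import *
im=cv2.imread('pics/scene0.png');c0=(235,175);z=6;a=cv2.resize(im[175:220,235:300],None,fx=10,fy=10,interpolation=cv2.INTER_CUBIC)
w=cv2.imread('pics/w6.png');b=cv2.resize(w[120:280,200:380],None,fx=3,fy=3,interpolation=cv2.INTER_CUBIC)
for c,col in (((.5765,-.0067),(0,0,255)),((.5725,-.0011),(255,0,0))):
  for img,n,off,s in ((a,'scene',(235,175),10),(b,'wrist',(200,120),3)):
    pts=[((proj(n,[c[0]+.047*np.cos(k),c[1]+.047*np.sin(k),.05],i if n=='wrist' else None)-off+.5)*s).astype(int) for k in np.linspace(0,6.28,60)]
    cv2.polylines(img,[np.array(pts)],True,col,1)
cv2.imwrite('pics/ov1.png',a);cv2.imwrite('pics/ov2.png',b)
E
```

```text
tip pred [263.50044599 167.38032639] [263.50634482 174.73732374] obs ~263.6,169
```

View pics/ov1.png

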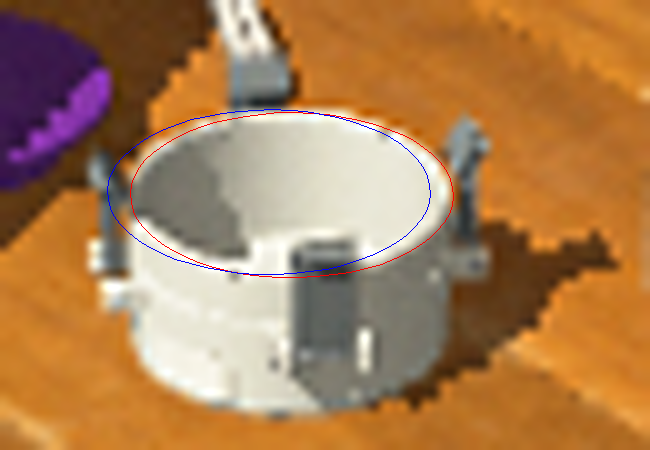

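View pics/ov2.png

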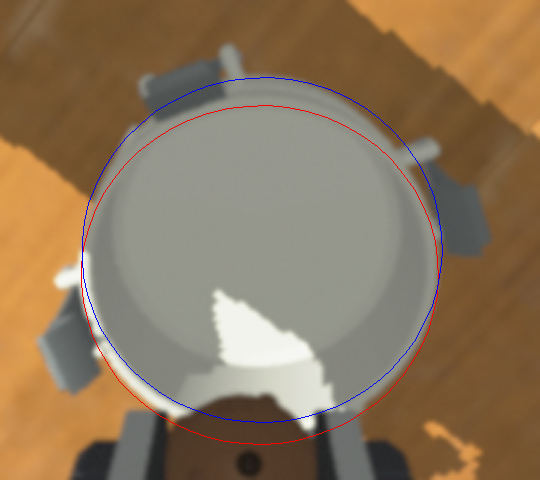

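The two fixed cameras agree on a rim centre of about (0.576, -0.006). The wrist view fits to about 1.5 mm once the outer wall visible beyond the rim is taken into account. Lowering the gall now with force checks.

```bash
python3 - <<'E'
from h import *
P=[.5757,-.0060]
robot.line_to([*P,.06],max_speed=.2)
robot.pause(.1);f0=np.array(robot.read_wrist_force());print(f0,robot.read_eef_pos())
robot.line_to([*P,-.008],max_speed=.08)
for z in (-.011,-.0125,-.0135,-.0142,-.0148):
    robot.line_to([*P,z],max_speed=.03);robot.pause(.1)
    f=[np.array(robot.read_wrist_force()) for _ in range(4)];f=np.mean(f,0)-f0
    print(z,robot.read_eef_pos()[2],f.round(2))
    if f[2]>1.5:break
cv2.imwrite('pics/w7.png',robot.get_image('wrist'));print(robot.read_gripper_width(),robot.read_time())
E
```

```text
[ 0.22953228  0.87542865 -0.27832069] [ 0.57682407 -0.00630275  0.06131529]
-0.011 -0.010807588485957802 [-1.01 -0.12  0.22]
-0.0125 -0.012528757116051822 [-0.08 -0.44  0.01]
-0.0135 -0.013527027367953935 [-0.15 -0.81  0.05]
-0.0142 -0.01403208959429883 [ 0.31 -0.78  2.94]
0.287242331335038 11.4417
```

View pics/w7.png

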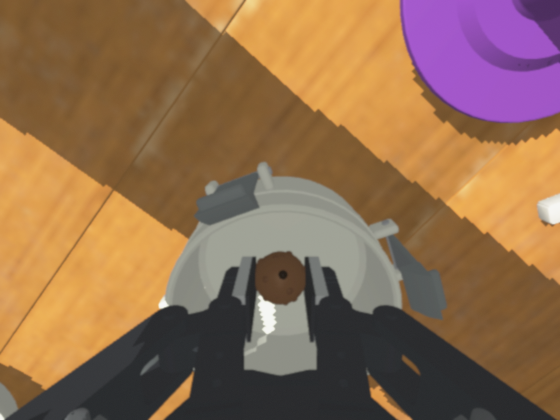

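Floor contact came at the predicted height with 2.9 N. In the image the gall at (281,277) is inside the pot. Releasing it, then moving to the lid.

```bash
python3 - <<'E'
from h import *
P=[.5757,-.0060]
robot.set_gripper(0.5);print(robot.read_gripper_width())
robot.line_to([*P,.02],max_speed=.08)
cv2.imwrite('pics/w8.png',robot.get_image('wrist'))
robot.line_to([*P,.085],max_speed=.2)
L=onz('top',329.67,238.82,.018);print(L)
robot.line_to([L[0],L[1],.085],rot(np.radians(-20)),max_speed=.25)
robot.set_gripper(0.8);robot.pause(.1)
i=robot.camera_info('wrist');cv2.imwrite('pics/w9.png',robot.get_image('wrist'));np.save('w9.npy',i,allow_pickle=True)
print(robot.read_eef_pos(),proj('wrist',[L[0],L[1],.046],i),robot.read_time())
cv2.imwrite('pics/t9.png',robot.get_image('top'))
E
```

```text
0.4976215086857831
[ 0.4838981  -0.21983326  0.018     ]
[ 0.48393173 -0.21971535  0.08501278] [281.79440942 225.49982366] 14.575
```

View pics/w8.png

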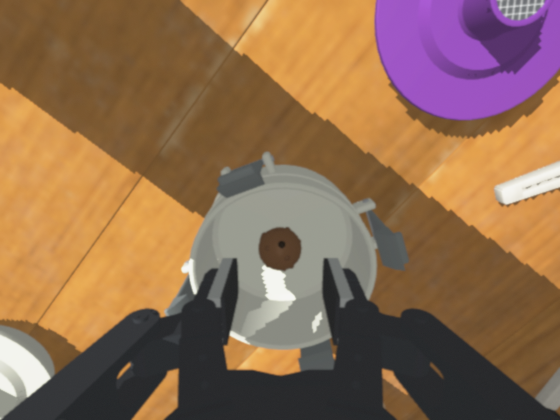

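View pics/w9.png

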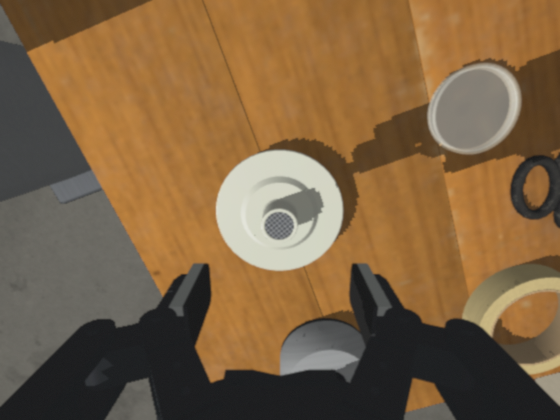

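View pics/t9.png

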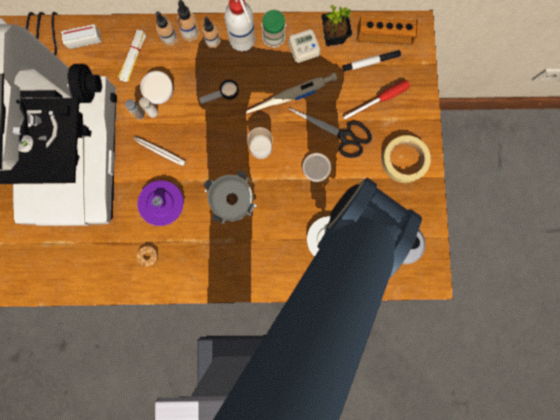

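The gall rests free at the centre of the pot. The lid's turret top appears at (280,225), against a prediction of (281.8,225.5).

```bash
python3 - <<'E'
from h import *
i=np.load('w9.npy',allow_pickle=True).item()
p=onz('wrist',280.3,225,.046,i);print(p)
L=(p[:2]+np.array([.4839,-.2198]))/2;print(L)
robot.line_to([*L,.03],max_speed=.2)
robot.line_to([*L,.007],max_speed=.06)
print(robot.read_wrist_force())
robot.set_gripper(0.0,60)
robot.pause(.1);print(robot.read_gripper_width(),robot.read_wrist_force(),robot.read_eef_pos())
cv2.imwrite('pics/w10.png',robot.get_image('wrist'))
robot.line_to([*L,.02],max_speed=.1);robot.pause(.1);print(robot.read_wrist_force(),robot.read_time())
cv2.imwrite('pics/w11.png',robot.get_image('wrist'))
s=robot.get_image('scene');cv2.imwrite('pics/s11.png',cv2.resize(s[190:310,240:380],None,fx=5,fy=5,interpolation=cv2.INTER_CUBIC))
E
```

```text
[ 0.48302766 -0.2191133   0.046     ]
[ 0.48346383 -0.21945665]
[ 0.39212653  0.53293751 -0.11940731]
0.27435427803652607 [-0.93194323  1.04891868  5.41912675] [ 0.48376432 -0.21957323  0.00753325]
[ 0.81998371  0.53324648 -0.03059225] 16.5917
```

View pics/w11.png

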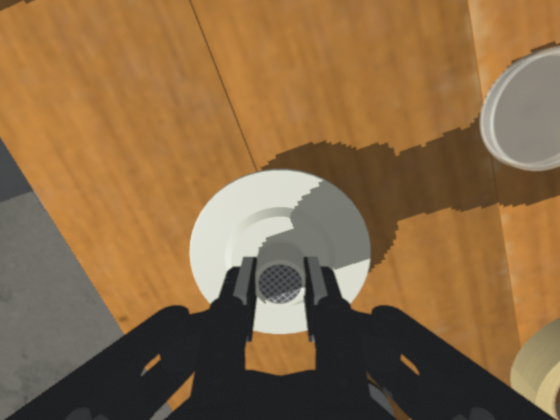

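View pics/s11.png

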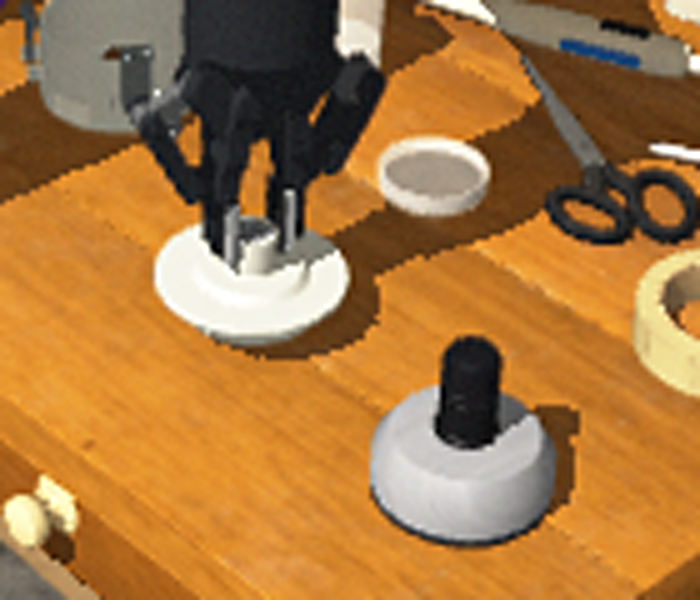

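```bash
python3 - <<'E'
from h import *
T=np.array(robot.read_eef_pos());Rm=R.from_rotvec(robot.read_ee_rot()).as_matrix()
zt=.046+T[2]-.0075
b=onz('wrist',280,284,zt);d=Rm.T@(b-T);print('turret in tool',d.round(4))
np.save('lidoff.npy',b[:2]-T[:2])
off=(b-T)[:2]*0.5; print(off)
P=np.array([.5762,-.0063])-off
robot.line_to([T[0],T[1],.11],max_speed=.25)
robot.line_to([*P,.11],max_speed=.25)
robot.line_to([*P,.062],max_speed=.1);robot.pause(.15)
print(robot.read_eef_pos(),robot.read_wrist_force(),robot.read_time())
s=robot.get_image('scene');cv2.imwrite('pics/s12.png',cv2.resize(s[150:250,200:330],None,fx=6,fy=6,interpolation=cv2.INTER_CUBIC))
cv2.imwrite('pics/w12.png',robot.get_image('wrist'))
E
```

```text
turret in tool [ 0.0003 -0.0385 -0.0013]
[-6.33589133e-04  6.65775370e-05]
[ 0.57748862 -0.00648155  0.06274677] [ 0.0837383   0.89010312 -1.09118943] 19.0667
```

View pics/s12.png

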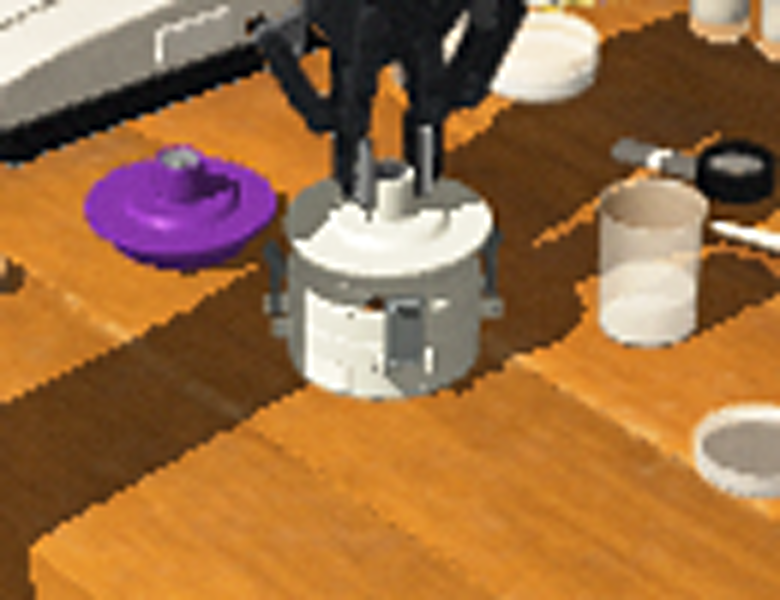

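View pics/w12.png

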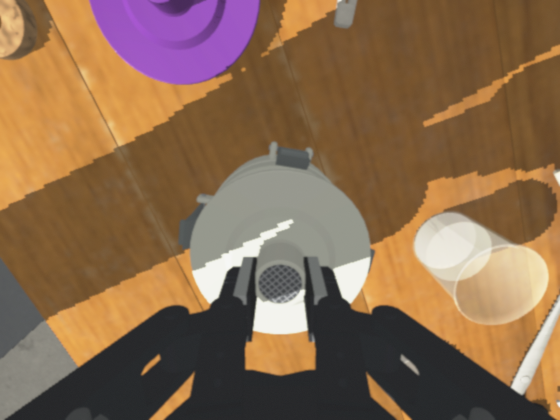

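The lid is hovering about 10 mm above its loose seat, and the scene view suggests it is about 2 mm off to the right. I'll shift it 1 mm and lower it with force checks.

```bash
python3 - <<'E'
from h import *
for c in ((.5762,-.0063),):
    print([((proj('scene',[*c,z])-[200,150]+.5)*6).round(1) for z in (0,.05,.0745)])
P=np.array([.5768,-.0064])+np.array([-.0010,.0009])
f0=np.array(robot.read_wrist_force())
for z in (.058,.056,.0545,.0535,.0525,.0518,.051,.050):
    robot.line_to([*P,z],max_speed=.04);robot.pause(.05)
    f=np.mean([np.array(robot.read_wrist_force()) for _ in range(5)],0)-f0
    print(z,np.round(robot.read_eef_pos(),4),f.round(2))
    if f[2]>2.5:break
s=robot.get_image('scene');cv2.imwrite('pics/s13.png',cv2.resize(s[150:250,200:330],None,fx=6,fy=6,interpolation=cv2.INTER_CUBIC))
print(robot.read_time())
E
```

```text
[array([384.4, 352.7]), array([384.3, 265.6]), array([384.3, 221.8])]
0.058 [ 0.5756 -0.0054  0.0579] [ 1.09 -0.37 -0.66]
0.056 [ 0.5758 -0.0055  0.0559] [ 0.36 -1.18 -0.23]
0.0545 [ 0.5758 -0.0055  0.0545] [ 1.3  -1.03  0.87]
0.0535 [ 0.5758 -0.0055  0.0535] [ 0.69 -0.25 -0.07]
0.0525 [ 0.5758 -0.0055  0.0525] [ 0.96 -0.92  0.17]
0.0518 [ 0.5758 -0.0054  0.0518] [ 1.29 -0.59 -0.64]
0.051 [ 0.5759 -0.0053  0.051 ] [ 1.45 -0.92  0.02]
0.05 [ 0.576  -0.0053  0.0502] [0.16 0.52 2.61]
21.625
```

View pics/s13.png

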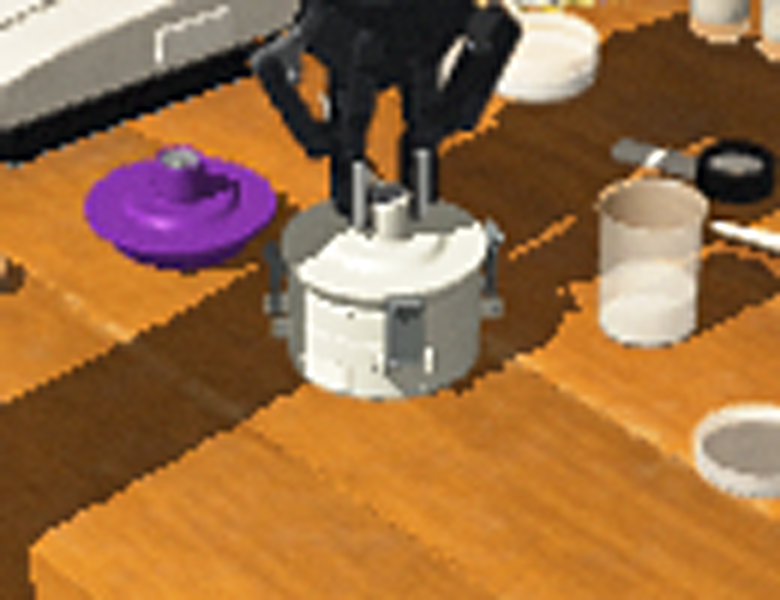

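```bash
python3 - <<'E'
from h import *
robot.set_gripper(0.55)
P=robot.read_eef_pos()[:2]
robot.line_to([*P,.085],max_speed=.15)
robot.line_to([*P,.13],max_speed=.25);robot.pause(.15)
i=robot.camera_info('wrist');cv2.imwrite('pics/w14.png',robot.get_image('wrist'));np.save('w14.npy',i,allow_pickle=True)
s=robot.get_image('scene');cv2.imwrite('pics/s14.png',cv2.resize(s[150:250,200:330],None,fx=6,fy=6,interpolation=cv2.INTER_CUBIC))
print(robot.read_time(),[proj('wrist',[.576,-.0055,z],i).round(1) for z in (.05,.064,.09)])
E
```

```text
22.95 [array([283.7, 207.4]), array([283.8, 212.8]), array([284.1, 224.6])]
```

View pics/w14.png

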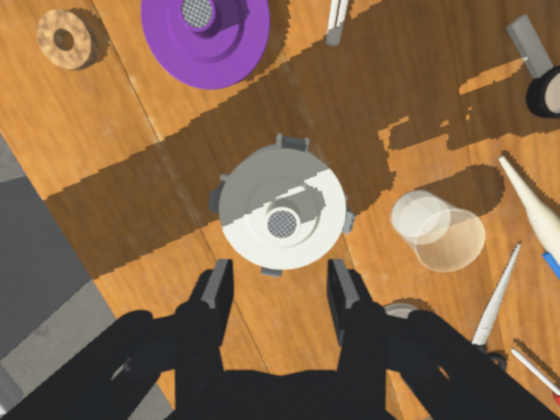

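View pics/s14.png

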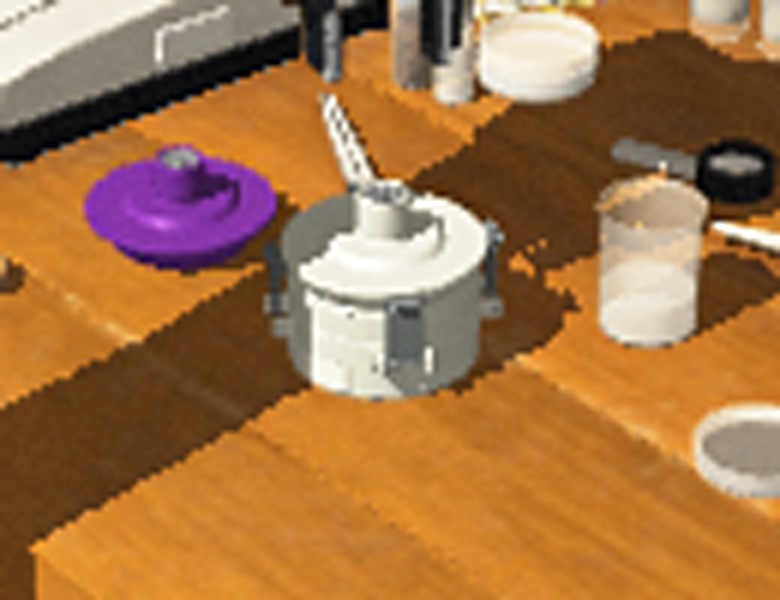

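The lid sits level and centred among the four clips, with the turret at (282,224) in the wrist view. On to the press.

```bash
python3 - <<'E'
from h import *
i=np.load('w14.npy',allow_pickle=True).item()
print('turret',onz('wrist',282,224,.090,i),'flange',onz('wrist',283,208,.064,i))
robot.line_to([.471,-.376,.125],max_speed=.3)
robot.set_gripper(0.8);robot.pause(.15)
i=robot.camera_info('wrist');cv2.imwrite('pics/w15.png',robot.get_image('wrist'));np.save('w15.npy',i,allow_pickle=True)
cv2.imwrite('pics/t15.png',robot.get_image('top'))
print(robot.read_time(),robot.read_eef_pos(),[proj('wrist',[.471,-.376,z],i).round(1) for z in (0,.036,.082)])
E
```

```text
turret [ 0.57471265 -0.00457919  0.09      ] flange [ 0.57671319 -0.00153728  0.064     ]
24.975 [ 0.4709921  -0.37598323  0.12499076] [array([281.4, 193.8]), array([281.5, 204.7]), array([281.8, 223.5])]
```

View pics/w15.png

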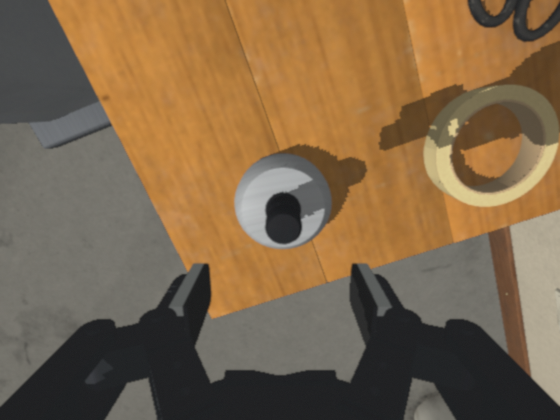

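```bash
python3 - <<'E'
import cv2
im=cv2.imread('pics/t15.png');cv2.imwrite('pics/t15z.png',cv2.resize(im[160:235,190:275],None,fx=8,fy=8,interpolation=cv2.INTER_CUBIC))
E
```

```text
(no output)
```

View pics/t15z.png

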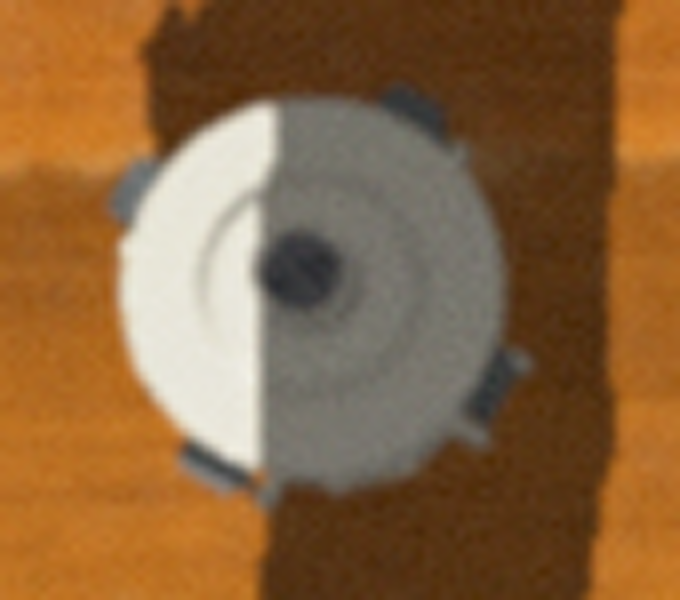

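```bash
python3 - <<'E'
from h import *
print('lid top',onz('top',228.7,196.05,.062),'turret top',onz('top',(300.5)/8-.5+190,(270.5)/8-.5+160,.09))
i=np.load('w15.npy',allow_pickle=True).item()
w=cv2.imread('pics/w15.png')
cv2.imwrite('pics/w15z.png',cv2.resize(w[140:260,220:350],None,fx=5,fy=5,interpolation=cv2.INTER_CUBIC))
im=cv2.imread('pics/top0.png')
hsv=cv2.cvtColor(w,cv2.COLOR_BGR2HSV)
print('handle',onz('wrist',283.5,228,.082,i),'foot',onz('wrist',283,201,.01,i))
E
```

```text
lid top [ 0.57458576 -0.00606655  0.062     ] turret top [ 0.5760566  -0.00570737  0.09      ]
handle [ 0.47100408 -0.37971245  0.082     ] foot [ 0.4709342  -0.38059891  0.01      ]
```

View pics/w15z.png

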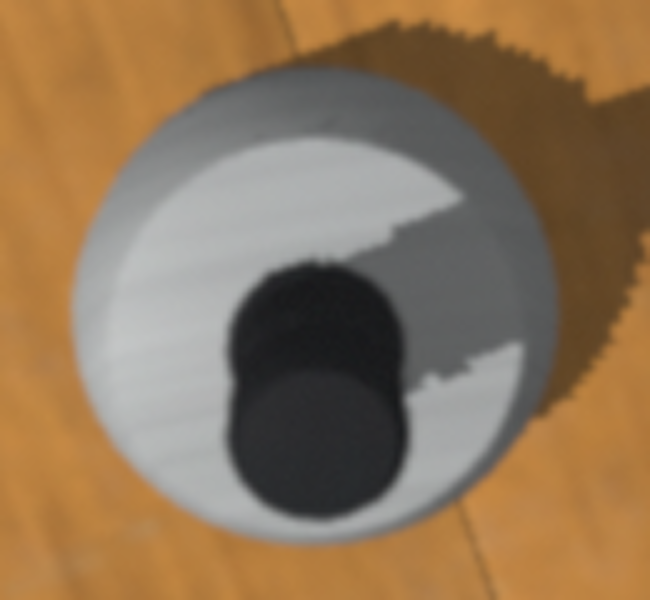

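```bash
python3 - <<'E'
from h import *
i=np.load('w15.npy',allow_pickle=True).item()
print('wrist handle top',onz('wrist',283.4,228.2,.082,i),'base',onz('wrist',282.8,209.6,.036,i))
print('top foot',onz('top',403.58,243.3,.015),'handle',onz('top',412.4,242.4,.082))
T=np.array([.471,-.3775]);
Rm=R.from_rotvec(rot(np.radians(-20))).as_matrix();print(Rm[:,0],Rm[:,2])
E
```

```text
wrist handle top [ 0.47088297 -0.37983455  0.082     ] base [ 0.47054229 -0.38053809  0.036     ]
top foot [ 0.47161168 -0.38060856  0.015     ] handle [ 0.47109981 -0.37799732  0.082     ]
[-3.42020143e-01 -9.39692621e-01 -2.22044605e-16] [ 9.39692621e-01 -3.42020143e-01  1.38777878e-16]
```

```bash
python3 - <<'E'
from h import *
L=[.471,-.3797]
robot.line_to([*L,.06],max_speed=.2)
robot.line_to([*L,.026],max_speed=.08);robot.pause(.1)
f0=np.array(robot.read_wrist_force());print(f0)
robot.set_gripper(0.0,100);robot.pause(.1)
print(robot.read_gripper_width(),robot.read_wrist_force(),robot.read_eef_pos())
T0=np.array(robot.read_eef_pos());np.save('press0.npy',T0)
robot.line_to([*L,.045],max_speed=.1);robot.pause(.15);print(robot.read_wrist_force(),robot.read_eef_pos(),robot.read_time())
i=robot.camera_info('wrist');cv2.imwrite('pics/w16.png',robot.get_image('wrist'));np.save('w16.npy',i,allow_pickle=True)
s=robot.get_image('scene');cv2.imwrite('pics/s16.png',cv2.resize(s[190:310,260:400],None,fx=5,fy=5,interpolation=cv2.INTER_CUBIC))
T=np.array(robot.read_eef_pos());print([proj('wrist',[T[0],T[1],z],i).round(1) for z in (.019,.055,.101)])
E
```

```text
[ 0.1230107   0.15098453 -0.47179281]
0.29843811086207506 [-0.8181247   0.2290556   5.11654654] [ 0.47135715 -0.37994643  0.0265037 ]
[ 0.42285854 -0.56202842 -2.43671621] [ 0.47057266 -0.37915927  0.04431225] 27.1833
[array([282.2, 232.8]), array([282.5, 257.1]), array([283.1, 306.7])]
```

View pics/w16.png

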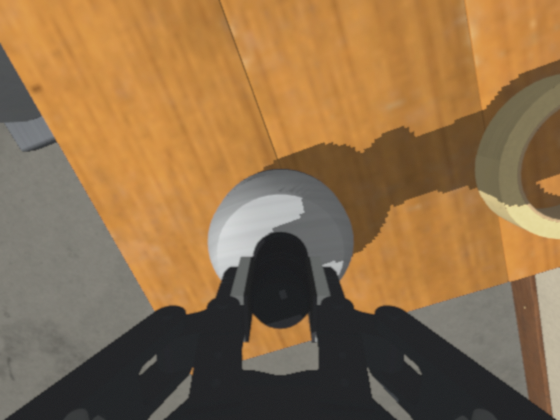

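View pics/s16.png

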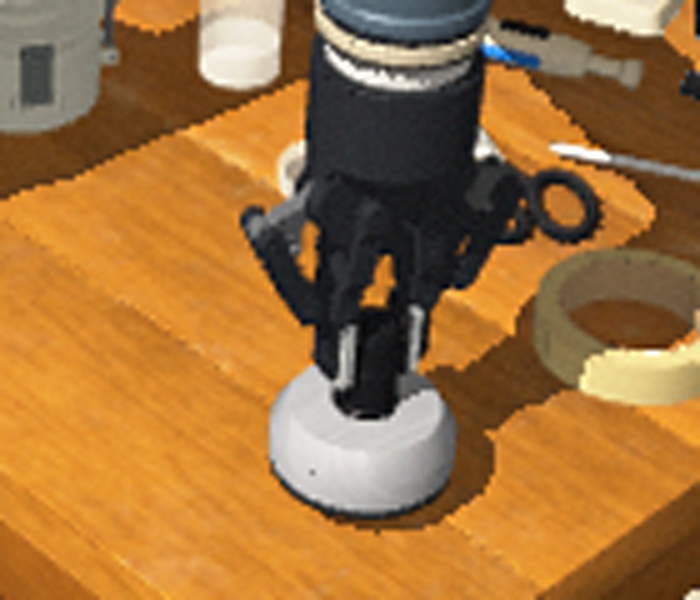

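The press is gripped and lifted, upright and centred in the pads. Next I carry it over the lid and lower it with force checks.

```bash
python3 - <<'E'
from h import *
T=robot.read_eef_pos()
robot.line_to([T[0],T[1],.15],max_speed=.25)
P=[.5758,-.0054]
robot.line_to([*P,.15],max_speed=.22)
robot.line_to([*P,.115],max_speed=.15);robot.pause(.2)
print(robot.read_eef_pos(),robot.read_wrist_force(),robot.read_time())
f0=np.mean([np.array(robot.read_wrist_force()) for _ in range(5)],0)
s=robot.get_image('scene');cv2.imwrite('pics/s17.png',cv2.resize(s[140:250,200:330],None,fx=6,fy=6,interpolation=cv2.INTER_CUBIC)[:600])
i=robot.camera_info('wrist');cv2.imwrite('pics/w17.png',robot.get_image('wrist'))
np.save('f0.npy',f0);print(f0,[((proj('scene',[*P,z])-[200,140]+.5)*6).round() for z in (.05,.09)])
E
```

```text
[ 0.5766261  -0.00563553  0.11604077] [-0.72920776 -0.27986579 -2.8372378 ] 30.35
[-0.72920776 -0.27986579 -2.8372378 ] [array([383., 325.]), array([382., 253.])]
```

View pics/s17.png

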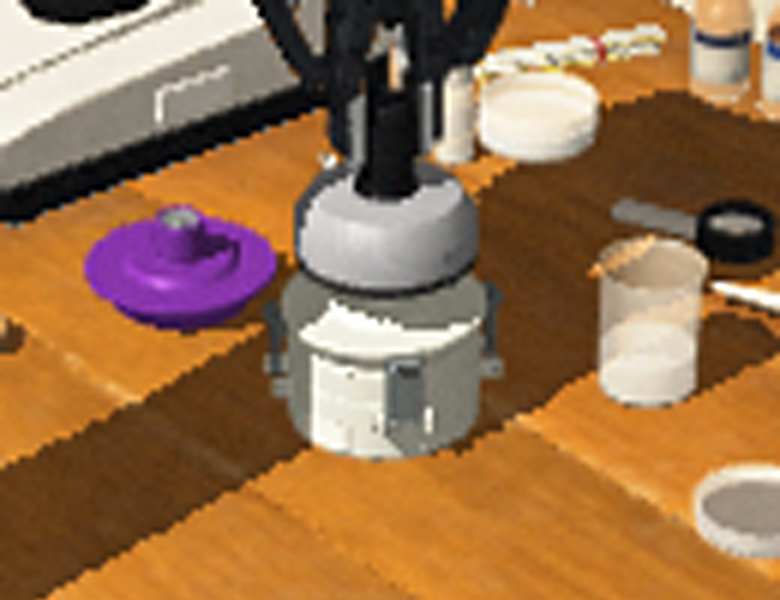

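View pics/w17.png

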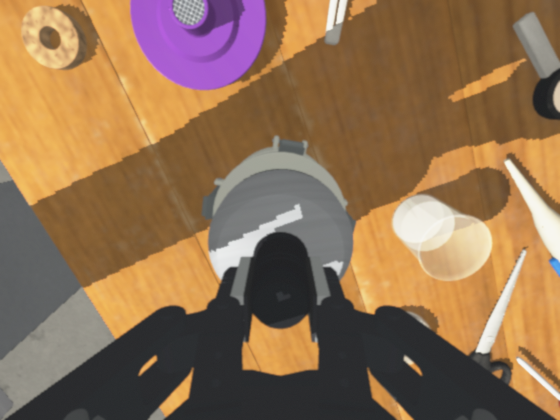

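```bash
python3 - <<'E'
from h import *
f0=np.load('f0.npy');P=[.5752,-.0049]
robot.line_to([*P,.097],max_speed=.08)
for z in (.095,.093,.0915,.0905,.0895,.0885,.0875):
    robot.line_to([*P,z],max_speed=.05);robot.pause(.05)
    f=np.mean([np.array(robot.read_wrist_force()) for _ in range(3)],0)-f0
    print(z,np.round(robot.read_eef_pos(),4),f.round(2))
    if f[2]>3:break
s=robot.get_image('scene');cv2.imwrite('pics/s18.png',cv2.resize(s[140:250,200:330],None,fx=6,fy=6,interpolation=cv2.INTER_CUBIC)[:600])
print(robot.read_time(),robot.read_ft_torque())
E
```

```text
0.095 [ 0.5754 -0.0049  0.0951] [-0.03  0.06 -0.04]
0.093 [ 0.5751 -0.0049  0.093 ] [ 0.37 -0.03  0.27]
0.0915 [ 0.5751 -0.0049  0.0914] [0.33 1.36 0.31]
0.0905 [ 0.5752 -0.0049  0.0905] [1.43 0.21 0.27]
0.0895 [ 0.5754 -0.0049  0.0897] [ 1.02 -0.08  1.51]
0.0885 [ 0.5756 -0.0049  0.0889] [ 0.61 -1.17  4.48]
32.675 [ 0.01492344 -0.02426735  0.03464913]
```

View pics/s18.png

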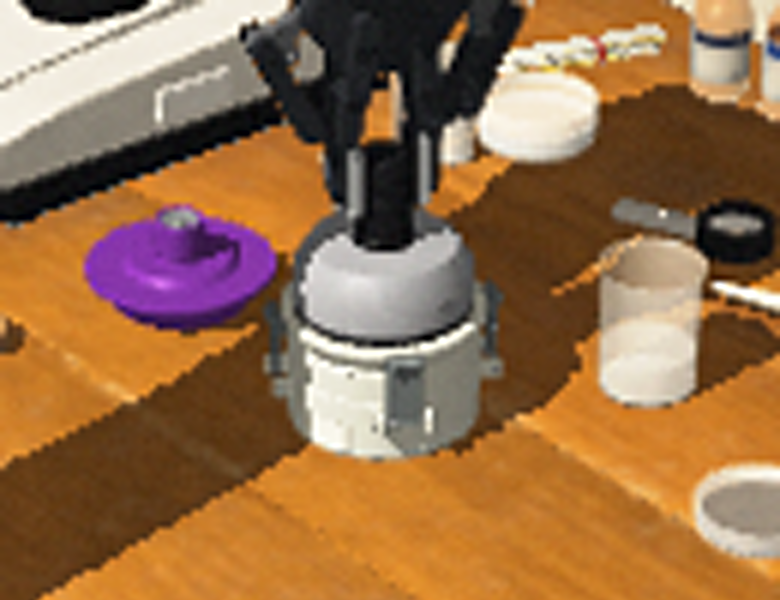

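The foot met the flange at the expected height, with the facing seated inside the clips. Pressing down now.

```bash
python3 - <<'E'
from h import *
f0=np.load('f0.npy');P=[.5754,-.0049]
z=.0885
while z>.072:
    z-=.001
    robot.line_to([*P,z],max_speed=.03)
    f=np.mean([np.array(robot.read_wrist_force()) for _ in range(3)],0)-f0
    e=robot.read_eef_pos();print(round(z,4),np.round(e,4),f.round(2))
    if f[2]>38 and z<.082:break
    if f[2]>60:break
print(robot.read_ft_torque(),robot.read_gripper_width(),robot.read_time())
s=robot.get_image('scene');cv2.imwrite('pics/s19.png',cv2.resize(s[140:250,200:330],None,fx=6,fy=6,interpolation=cv2.INTER_CUBIC)[:600])
E
```

```text
0.0875 [ 0.5759 -0.0049  0.0879] [-0.01  0.38  7.02]
0.0865 [ 0.576 -0.005  0.087] [-0.2   1.26  8.18]
0.0855 [ 0.5762 -0.0049  0.0864] [ 0.49  1.13 10.96]
0.0845 [ 0.5751 -0.0052  0.0844] [0.54 0.17 0.77]
0.0835 [ 0.5745 -0.0048  0.0826] [0.02 0.75 1.12]
0.0825 [ 0.5752 -0.0049  0.0822] [ 1.25  0.65 -0.12]
0.0815 [ 0.5754 -0.0049  0.0814] [ 0.94  0.07 -0.76]
0.0805 [ 0.5756 -0.0049  0.0807] [0.81 0.42 2.15]
0.0795 [ 0.5758 -0.005   0.0805] [-0.86  0.69  7.88]
0.0785 [ 0.5759 -0.0049  0.0803] [-2.07 -0.19 13.29]
0.0775 [ 0.576  -0.0049  0.0802] [-3.95  0.13 19.96]
0.0765 [ 0.5761 -0.0049  0.0801] [-6.16  1.19 26.18]
0.0755 [ 0.5762 -0.0049  0.0799] [-8.38  1.1  31.11]
0.0745 [ 0.5763 -0.0049  0.0799] [-10.4    1.48  37.74]
0.0735 [ 0.5764 -0.0049  0.0798] [-11.96   2.31  44.53]
[0.45349169 3.53440819 0.02575752] 0.2985090299159927 36.425
```

View pics/s19.png

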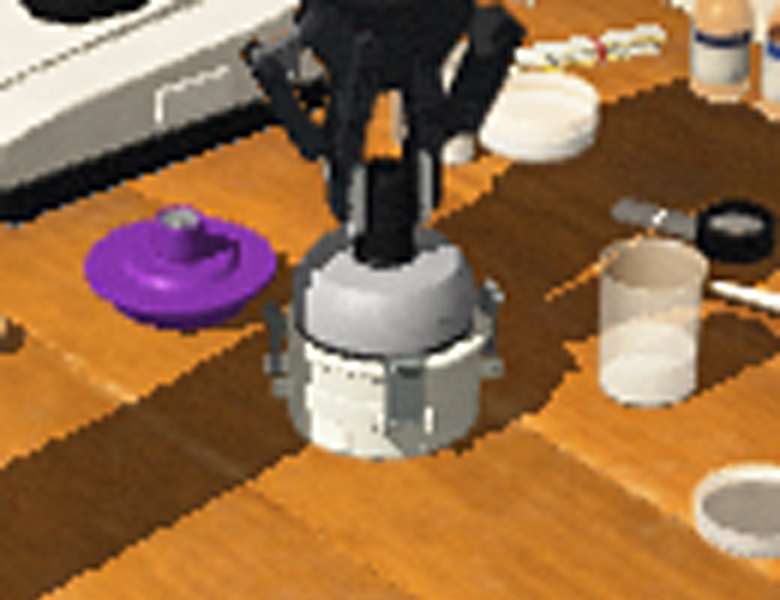

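It clicked at about 11 N and dropped to a hard stop at the home height (foot at about 54 mm), holding there at 44 N. Unloading and returning the press to its old spot.

```bash
python3 - <<'E'
from h import *
P=[.5756,-.0049];L=[.471,-.3797]
robot.line_to([*P,.081],max_speed=.05)
robot.line_to([*P,.115],max_speed=.08);print(robot.read_wrist_force(),robot.read_eef_pos())
robot.line_to([*P,.15],max_speed=.2)
i=robot.camera_info('wrist')
robot.line_to([*L,.15],max_speed=.25)
cv2.imwrite('pics/t20.png',robot.get_image('top'))
robot.line_to([*L,.035],max_speed=.15);robot.pause(.15)
f0=np.mean([np.array(robot.read_wrist_force()) for _ in range(3)],0);print(f0)
for z in (.031,.029,.028,.027,.0265,.026,.0255,.025):
    robot.line_to([*L,z],max_speed=.04);robot.pause(.05)
    f=np.mean([np.array(robot.read_wrist_force()) for _ in range(3)],0)-f0
    print(z,np.round(robot.read_eef_pos(),4),f.round(2))
    if f[2]>2:break
print(robot.read_time())
s=robot.get_image('scene');cv2.imwrite('pics/s20.png',cv2.resize(s[150:310,200:400],None,fx=3.9,fy=3.7,interpolation=cv2.INTER_CUBIC))
E
```

```text
[-0.78890515 -0.2207207  -2.10286927] [ 0.57559327 -0.00478844  0.11525855]
[-0.00726104 -1.03000114 -2.1575796 ]
0.031 [ 0.471  -0.3796  0.031 ] [0.32 0.77 0.02]
0.029 [ 0.4709 -0.3797  0.0289] [0.51 1.65 0.13]
0.028 [ 0.471  -0.3797  0.028 ] [ 0.7   1.36 -0.28]
0.027 [ 0.471  -0.3797  0.027 ] [ 0.4   1.65 -0.81]
0.0265 [ 0.471  -0.3798  0.0267] [-0.76  0.77  2.12]
42.0
```

View pics/s20.png

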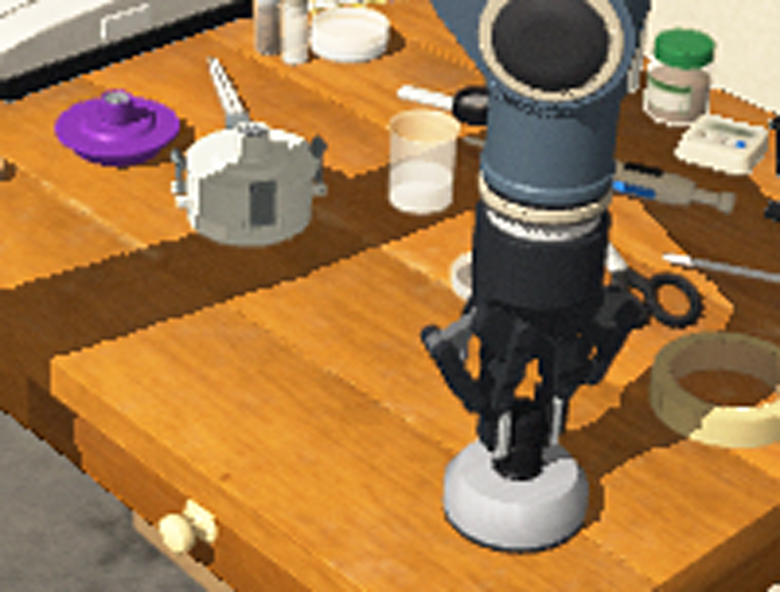

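```bash
python3 - <<'E'
import cv2
im=cv2.imread('pics/t20.png');cv2.imwrite('pics/t20z.png',cv2.resize(im[160:235,190:275],None,fx=8,fy=8,interpolation=cv2.INTER_CUBIC))
E
```

```text
(no output)
```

View pics/t20z.png

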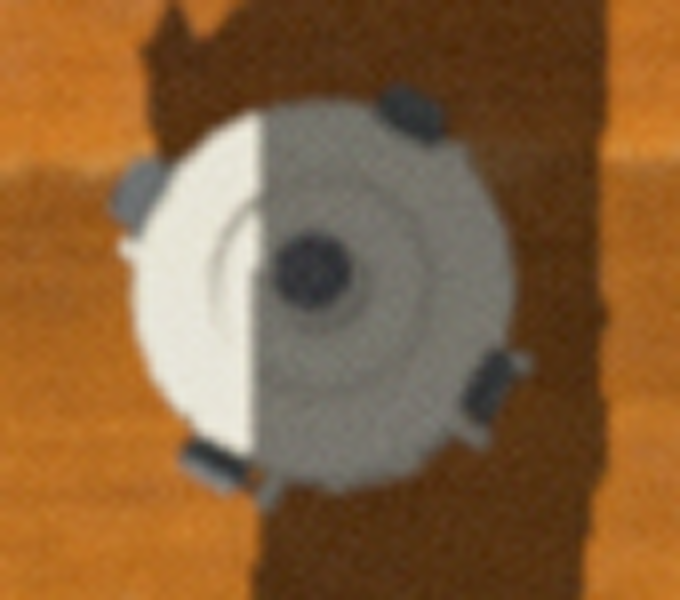

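The top view shows all four clips at the lid's edge, with the lid centred. I'll release the press, lift, and take a last close look at the pot.

```bash
python3 - <<'E'
from h import *
L=[.471,-.3797]
robot.set_gripper(0.75);robot.pause(.1)
robot.line_to([*L,.06],max_speed=.1)
robot.line_to([*L,.15],max_speed=.2)
robot.line_to([.55,-.06,.15],max_speed=.25);robot.pause(.2)
i=robot.camera_info('wrist');im=robot.get_image('wrist');cv2.imwrite('pics/w21.png',im);np.save('w21.npy',i,allow_pickle=True)
cv2.imwrite('pics/w21z.png',cv2.resize(im[90:260,190:370],None,fx=3.5,fy=3.5,interpolation=cv2.INTER_CUBIC))
print(robot.read_eef_pos(),robot.read_time(),proj('wrist',[.5755,-.006,.05],i))
s=robot.get_image('scene');cv2.imwrite('pics/s21.png',s)
cv2.imwrite('pics/s21z.png',cv2.resize(s[165:235,235:305],None,fx=8,fy=8,interpolation=cv2.INTER_CUBIC))
E
```

```text
[ 0.54984155 -0.06089735  0.15003787] 45.4083 [287.86406626 131.30135371]
```

View pics/w21.png

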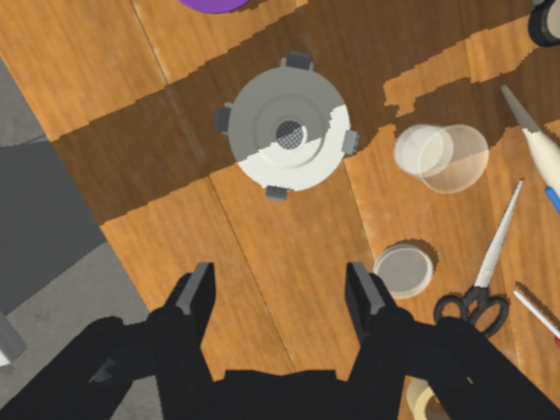

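View pics/s21.png

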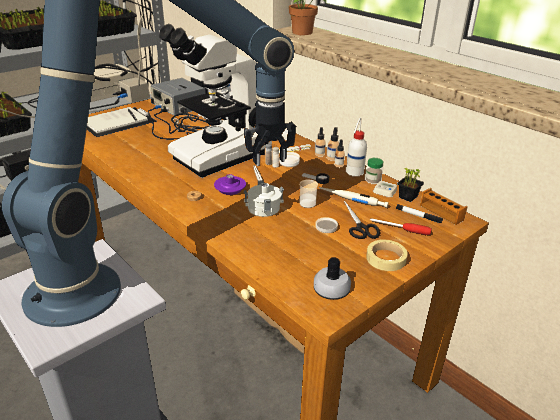

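View pics/s21z.png

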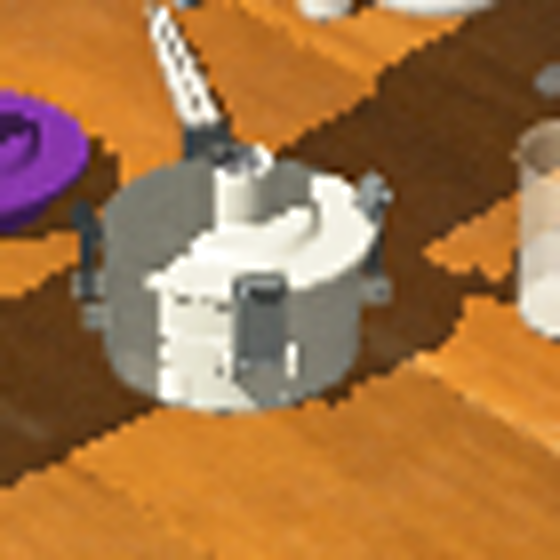

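All four clips now overlap the flange, at (298,60), (222,120), (350,140) and (277,192) in the wrist view. The press stands upright far from the pot, and the beaker and dish look unmoved. Handing in.

```bash
python3 - <<'E'
from h import *
print(robot.hand_in(),robot.read_time())
E
```

```text
the job is handed in; nothing more can be done
the job is handed in; nothing more can be done
```

The job is done and handed in at about 45 s of the 72 s allowed; the hand-in gave no verdict.

- **Gall:** I lowered it to the pot floor under force checks. It touched down at the expected height with about 3 N, and after release it lay still in the middle of the pot.
- **Lid:** I set it loosely on the four clips, level and centred. The press then pushed it down: resistance rose to about 11 N, then it snapped and stopped at the home height. I held it there at up to 45 N. The last wrist, top and scene pictures show the lid level, with all four clips over its edge.
- **Press:** It stands upright at its old spot, about 0.39 m from the pot. The gripper is open and touches nothing. The beaker and dish look unmoved in the last pictures; I did not re-measure them.

**What disagreed:**
- The first grasp of the gall closed just above it, without moving it. The real fingertips sat about 20 mm higher than the stated TCP, so I corrected all later heights for that.
- My first wrist-camera estimate of the pot centre was about 7 mm off the fixed cameras. I had taken the pot's outer wall for the rim, so I used the fixed-camera position.
- The snap came at about 11 N rather than the stated 15 N.

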